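# Tip the sharpening stone into its holder and push it home

### The arm

A 6-joint arm with a two-finger parallel gripper is mounted at the origin on a cart in front of the work surface, level with it; the furniture and walls round the work are solid. World frame = base frame: x ahead of the robot, y to its left, z up, the work surface at z = 0. Lengths are in mm, angles in rad, forces in N, time in s.
With the tool pointing down it reaches from about 325 to 775 mm from the base axis. Payload 9.3 kg.
Tool frame: the origin (TCP) lies on the centre line of the jaws, within the pads' length; the fingertips stand 8 mm ahead of it and the grasp point (between the pads) lies 11 mm behind it; x points along the fingers, z is the direction in which the jaws open and shut, and the axes are right-handed (so a half turn about x gives the same grasp; the last joint's range is limited). The gripper opens to 85 mm and grips with 20 to 120 N. Pads are 22 mm wide; open, the fingers measure 114 mm over their backs; the gripper's body (76 mm by 85 mm) begins 54 mm behind the grasp point. The pads swing forward as they close: fully open they stand 13 mm farther back than shut.
Start: joints at [-1.427, 0.259, 0.021, 1.334, 0, 1.418], TCP at [160.847, -525.951, 216.279] pointing down, gripper open.
Joint ranges: [-3.04, 3.04], [-0.91, 1.82], [-1.04, 1.36], [-1.92, 1.95], [-1.52, 1.45], [-3.14, 3.14]. Speed limits (rad/s): [2.22, 2.22, 2.79, 3.14, 3.14, 3.14].

### API

Orientations are given as a unit quaternion [x, y, z, w].
In Python, from station import manip gives the robot as it stands.
- The arm moves only by the shell command python3 -m jog 'ROWS' [OPENING] [FORCE]. ROWS is JSON, a list of rows, each a list of 6 numbers: the shift along the tool's x, y, z in m, then the turn, a rotation vector about the tool's x, y, z in degrees. In form: [[tx, ty, tz, ax, ay, az], ...]. A call has 1 to 20 rows; each row is the pose to reach, as a shift and turn from the pose commanded when the call began, along the tool's axes at that moment; what a row does not reach only later rows make up. A row lasts 1/8 s, in which the tool goes at most 62.5 mm and 10.7 degrees, less where a joint would pass 70% of its speed; a pose out of reach is approached as far as the arm can. A call with a gripper value outside its range is refused whole. OPENING is the gripper command: -1 is shut, 1 is fully open, values between are in proportion, set as the call begins (- or left out, the last holds). The fingers move at their own pace and stop on an object; FORCE is the grip in N (left out, the last holds). Time passes only in rows, so rows that repeat a pose let the fingers close. It gives the time, the measured TCP pose, the force and the opening at its end, in the units of the state.
- manip.observe(): the state, without advancing time (a new reading comes with each control period).
- manip.grab_frame(name): name is "side" or "top"; returns a dict with "color" (420x560x3 uint8, red, green, blue), "fov_y" (degrees; the focal length in pixels is half the picture's height over the tangent of half this angle, whatever the lens; pixels are square), "cx", "cy" (the principal point, pixels), "D" ([k1, k2, p1, p2, k3] as OpenCV has them; the pictures are not rectified), "world_from_camera" (4x4, takes a point from camera to world coordinates). Camera axes: x right, y down, z forward; pixel columns grow to the right and rows downward; lengths in mm; the calibration is good to about 2 mm. A picture is of the moment at which its call begins. There is no depth.
- manip.hand_in(): hands the job in, once; it reports no verdict.
The state is a dict: "t": time; "joints": joint angles; "joint_vel": joint speeds; "tau": joint torques, N m; "ee_pos": TCP position; "tcp_rot": TCP orientation; "force": force on the tool from outside, world axes, zero at the start; "ft_torque": the same for the moment, N m; "opening": opening from 0.0 (shut) to 1.0 (fully open).
Only numpy, scipy, OpenCV 4.12 (cv2) and the standard library are available. Lean on these libraries where they do the work, as an engineer would, in place of code of your own. Each camera call takes 0.05 s, during which the arm holds its last target. There are 200 camera calls.

### The job

The sharpening stone has been left standing on end at the open end of its holder. Tip it over with the fingertips, pushing high up on it, so that it falls flat along the rubber bed towards the steel end stop, then push it along the bed until its end is right up against the stop and it lies straight and centred on the bed. Only push it, never lift or carry it, and do not disturb the sauce cup, the tape roll or the spice jar that stand around it.

Things in the scene. Friction and masses are not known exactly. Their poses are not given: they have to be found in the camera images.
- stone_center (a point): Centre of the stone. Axes: y along its 150 mm length, x its width, z its thickness, out of the light face. At the start y is up, this point 87 mm and the stone's top 162 mm above the worktop, the dark broad face towards the stop (within 6 degrees). Once down it lies light face up, some 20 to 40 mm short of the stop, this point 25 mm above the worktop.
- stone: The loose sharpening stone, a plain brick 150 x 50 x 26 mm, 0.25 to 0.45 kg, one light tan and one dark layer; origin in the middle of its dark broad face, axes as above. It stands on a small end at the holder's open end. Pushed near its top it tips over its lower edge and falls by itself once the top has moved about 26 mm. Lying, it slides under about 5 N.
- stop_face (a point): Middle of the face of the end stop which the stone's end must meet, 20 mm above the worktop, 115 mm from the holder's origin. x points along the holder from its open end to the stop (into the bar), y across the holder, z up. With the stone home its centre is 75 mm before this point.
- holder: Stone holder, fixed, place and heading vary: low grey base 245 x 94 mm, black rubber bed 225 x 90 mm with its top 12 mm above the worktop, no side walls, at one end only a steel stop bar across it (15 mm thick, top 28 mm above the worktop). Origin on the worktop near the bed's middle, x towards the stop; bed from x = -110 to +115 mm.
- ramekin_1: Small round steel sauce cup, 65 mm across, 37 mm high, loose, beside the holder (either side), 120 to 150 mm from its middle line. Origin at the centre of its underside. To be left alone.
- tape_1: Roll of tan tape lying flat, 98 mm across, 25 mm high, loose, on the other side of the holder, 120 to 150 mm from its middle line. Origin at the centre of its underside. To be left alone.
- spice_jar_2: Standing white-capped spice jar, 47 mm across, 98 mm high, loose, behind the end stop, its axis about 60 mm past the stop's face. Origin at the centre of its underside. To be left alone.
Not all that is in view belongs to the job. Of the things like the stone, leave any that is orange; of the rest the smaller one is meant.

How it is judged (in metres and radians):
At the end, for the whole second after the job is handed in: Stone at rest flat (3.5 deg) on the bed, end within 6 mm of the stop's face, length within 0.1 rad of the holder's, centre within 20 mm of its middle line; sauce cup, tape roll and jar within 20 mm of where they stood, jar upright ((angle between stone_center's own z axis and vertical below 0.06 rad or angle between stone_center's own z axis and vertical above 3.08 rad) and x of stone_center in the frame of stop_face between -0.081 and -0.07 m and y of stone_center in the frame of stop_face between -0.02 and 0.02 m and z of stone_center in the frame of stop_face below 0.009 m and angle between the y axis of stone_center and the x axis of stop_face, either way round below 0.1 rad and linear speed of stone below 0.01 m/s and angular speed of stone below 0.1 rad/s and distance of each of ramekin_1, tape_1, spice_jar_2 from where it was at the start of the episode below 0.02 m and angle between spice_jar_2's own z axis and vertical below 0.2 rad); the robot touches nothing.
It fails at once if the stone is lifted off the bed while standing or tipping (height (world z) of stone_center above 0.105 m).
It fails at once if the lying stone is lifted or carried (height (world z) of stone_center above 0.05 m and (angle between stone_center's own z axis and vertical below 0.2 rad or angle between stone_center's own z axis and vertical above 2.94 rad)).
It fails at once if the sauce cup, tape roll or spice jar is pushed away or knocked over (distance of any of ramekin_1, tape_1, spice_jar_2 from where it was at the start of the episode above 0.02 m or angle between spice_jar_2's own z axis and vertical above 0.4 rad).
It also fails if it takes over 45 s, if anything falls off the work surface, if the arm or the gripper's body presses on something with over 40 N, if the wrist force passes 120 N, or if a joint passes its speed limit or range.

## Working session

There is one attempt and no reset: what is moved stays moved. The work goes in short steps, Python scripts to look and compute and a shell command to move; the robot and the scene stay as the last step left them, time stands still between calls to the robot, and variables do not carry over. Pictures are saved under pics/ and viewed, about 8 in all and at most 12, crops included, and the job is handed in when it is done.

```bash
mkdir -p pics
cat > h.py <<'E'
import numpy as np,cv2
from station import manip
def snap(n,tag):
    f=manip.grab_frame(n); cv2.imwrite(f'pics/{tag}.png',cv2.cvtColor(f['color'],cv2.COLOR_RGB2BGR))
    np.save(f'pics/{tag}.npy',{k:f[k] for k in f if k!='color'},allow_pickle=True); return f
def load(tag): return np.load(f'pics/{tag}.npy',allow_pickle=True).item()
def K(f):
    F=210/np.tan(np.radians(f['fov_y'])/2); return np.array([[F,0,f['cx']],[0,F,f['cy']],[0,0,1.]])
def px2w(f,uv,z):
    p=cv2.undistortPoints(np.array(uv,float).reshape(-1,1,2),K(f),np.array(f['D'],float))[:,0]
    T=np.array(f['world_from_camera']); d=np.c_[p,np.ones(len(p))]@T[:3,:3].T; o=T[:3,3]
    z=np.broadcast_to(z,len(d)); return o+d*((z-o[2])/d[:,2])[:,None]
def w2px(f,P):
    T=np.linalg.inv(np.array(f['world_from_camera'])); r=cv2.Rodrigues(T[:3,:3])[0]
    return cv2.projectPoints(np.array(P,float).reshape(-1,1,3),r,T[:3,3],K(f),np.array(f['D'],float))[0][:,0]
E
python3 - <<'E'
from h import *
for n in('top','side'):
    f=snap(n,n+'0'); print(n,np.round(np.array(f['world_from_camera']),2).tolist(),f['fov_y'],f['D'])
print(manip.observe())
a=[cv2.imread(f'pics/{n}0.png') for n in('top','side')]
E
```

```text
top [[0.02, -1.0, 0.05, 525.67], [-1.0, -0.02, 0.0, -43.76], [-0.0, -0.05, -1.0, 1149.99], [0.0, 0.0, 0.0, 1.0]] 43.08391006734021 [-0.16673414  0.          0.          0.          0.        ]
side [[1.0, 0.01, -0.0, 614.91], [0.01, -0.75, 0.66, -769.18], [0.0, -0.66, -0.75, 923.62], [0.0, 0.0, 0.0, 1.0]] 43.877169577790355 [-0.13010134  0.          0.          0.          0.        ]
{'t': 0.1, 'joints': array([-1.42659572e+00,  2.59133334e-01,  2.08023182e-02,  1.33371346e+00,
        3.46166980e-05,  1.41818602e+00]), 'joint_vel': array([-0.00128446, -0.0027647 ,  0.0011075 , -0.00074055,  0.00149842,
       -0.00074423]), 'tau': array([ 5.36476204e-03, -5.56694341e+01,  3.45068049e+01,  1.16703429e-02,
       -1.23968116e-04, -1.84359357e-05]), 'ee_pos': array([ 160.81794419, -525.66028209,  215.71412644]), 'tcp_rot': array([ 0.42089529,  0.56873662, -0.42025136,  0.56813256]), 'force': array([ 0.26137096,  0.27389048, -0.0209984 ]), 'ft_torque': array([-0.03874165, -0.04249711, -0.00901347]), 'opening': 1.0040835126313954}
```

View pics/top0.png

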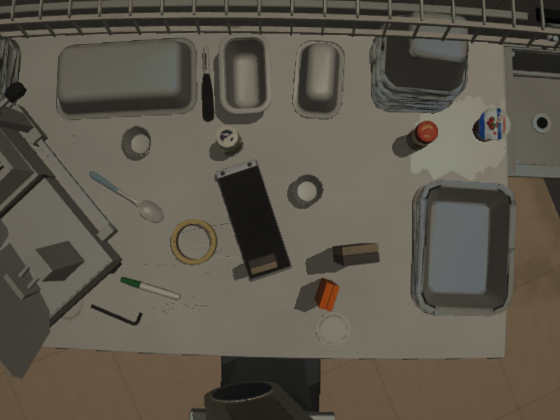

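View pics/side0.png

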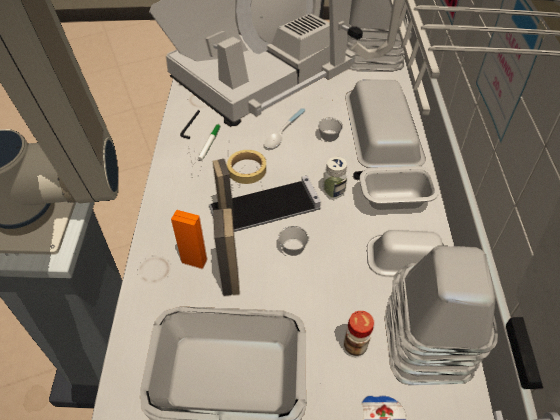

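The top view shows the holder from the stop at about (237,168) to the open end at about (270,272), with the stone standing at (262,264). The larger decoy is at (356,254), the orange one at (327,294), the tape at (194,242), the cup at (306,191) and the jar at (228,140). I'll enlarge the holder area.

Run:
```python
import cv2
a=cv2.imread('pics/top0.png')[150:290,205:305]
a=cv2.convertScaleAbs(a,alpha=1.8,beta=15)
b=cv2.imread('pics/side0.png')[140:300,195:335]; b=cv2.convertScaleAbs(b,alpha=1.5)
a=cv2.resize(a,None,fx=4,fy=4,interpolation=cv2.INTER_CUBIC)
b=cv2.resize(b,(400*140//160*1,400)); b=cv2.resize(b,(392,448)); b=cv2.copyMakeBorder(b,0,112,0,0,0)
cv2.imwrite('pics/c1.png',cv2.hconcat([a,b]))
```

```text
(no output)
```

View pics/c1.png

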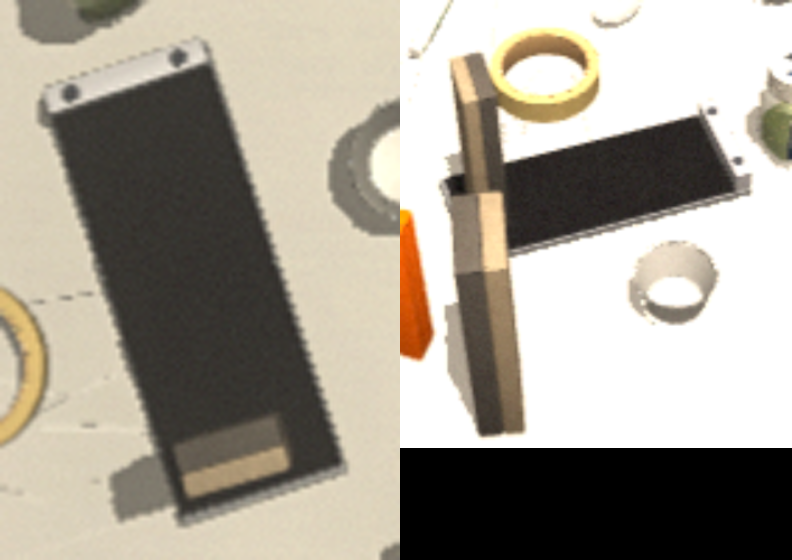

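Run:
```python
from h import *
f=load('top0'); o=np.array([205,150.])
w=lambda p,z: px2w(f,o+(np.array(p,float)-1.5)/4,z)
bar=w([(55,115),(212,65)],28); op=w([(180,512),(340,464)],12)
print('bar',bar.round(),'open',op.round())
m=bar.mean(0);n=op.mean(0); d=(m-n)[:2]; print(np.hypot(*d)); 
e1=np.arctan2(d[1],d[0]); b=bar[1]-bar[0]; q=op[1]-op[0]; l=bar[0]-op[0]; r=bar[1]-op[1]
ang=lambda v:np.degrees(np.arctan2(v[1],v[0]))
print('heads',np.degrees(e1),ang(b)+90,ang(q)+90,ang(l),ang(r))
S=w([(183,473),(287,445),(187,497),(290,468)],162); print('stone',S.round(),ang(S[1]-S[0])+90,ang(S[3]-S[2])+90)
c=S[:2].mean(0); h=np.array([np.cos(e1),np.sin(e1)]); nn=np.array([-h[1],h[0]])
print('stone ctr',c.round(1),'rel bar x',(c-m)[:2]@h,'lat',(c-m)[:2]@nn,(c-n)[:2]@nn)
tp=[((194,242),25),((306,191),37),((228,138),98),((356,254),200)]
for p,z in tp:
  P=px2w(f,[p],z)[0]; print(p,P.round(),'x',(P-m)[:2]@h,'y',(P-m)[:2]@nn)
```

```text
bar [[656. 100.  28.]
 [685.  17.  28.]] open [[447.  30.  12.]
 [474. -55.  12.]]
221.93256515824717
heads 18.814443716432287 18.86648325720917 17.974026083866946 18.606999489728103 19.020594325111063
stone [[475.  19. 162.]
 [489. -29. 162.]
 [464.  17. 162.]
 [479. -31. 162.]] 16.349606723535416 17.01366790410094
stone ctr [482.2  -4.9 162. ] rel bar x -198.79192801687165 lat 0.34381174011521853 0.34381174011520776
(194, 242) [520. 149.  25.] x -113.36330810095843 y 133.8685734703486
(306, 191) [632. -86.  37.] x -82.84461468255257 y -124.83177918212769
(228, 138) [730.  75.  98.] x 61.42804764757324 y -4.376024359303397
(356, 254) [ 506. -172.  200.] x -230.25615269262966 y -164.94038517272458
```

```bash
cat >> h.py <<'E'
from scipy.spatial.transform import Rotation as R
TH=np.radians(18.7); H=np.array([np.cos(TH),np.sin(TH),0]); N=np.array([-H[1],H[0],0]); M=np.array([670.5,58.5,0])
def rel(P,sgn=1,d=0,q=None):
    s=manip.observe(); q=R.from_quat(s['tcp_rot']) if q is None else q
    z=sgn*N; x=np.array([0,0,-1.]); T=R.from_matrix(np.c_[x,np.cross(z,x),z])
    return q.inv().apply(np.array(P)-s['ee_pos'])/1000,(q.inv()*T).as_rotvec(True)
E
python3 - <<'E'
from h import *
s=manip.observe(); print(R.from_quat(s['tcp_rot']).as_matrix().round(3).tolist())
P=M-H*(197+13+55); 
for z in(330,150):
  P[2]=z
  for g in(1,-1): print(P.round(),g,*[v.round(4) for v in rel(P,g)])
f=load('side0'); print('decoy/orange base&top test')
for p in[(232,293),(205,268)]: print(px2w(f,[p],0).round())
print(w2px(f,[[506,-172,z] for z in(0,100,150,200)]+[[482,-5,162]]).round())
E
```

```text
[[-0.0, 0.956, 0.292], [0.001, 0.292, -0.956], [-1.0, 0.0, -0.001]]
[419. -26. 330.] 1 [-0.1137  0.3934 -0.4019] [ 1.78306e+02 -2.16000e-02  1.09200e-01]
[419. -26. 330.] -1 [-0.1137  0.3934 -0.4019] [-1.694  -0.0702 -0.0139]
[419. -26. 150.] 1 [ 0.0663  0.3933 -0.4016] [ 1.78306e+02 -2.16000e-02  1.09200e-01]
[419. -26. 150.] -1 [ 0.0663  0.3933 -0.4016] [-1.694  -0.0702 -0.0139]
decoy/orange base&top test
[[ 514. -205.    0.]]
[[ 452. -144.   -0.]]
[[229. 280.]
 [226. 252.]
 [224. 236.]
 [221. 219.]
 [218. 168.]]
```

```bash
python3 -m jog '[[-0.06,0,0,0,0,0],[-0.114,0.03,-0.03,0,0,0],[-0.114,0.07,-0.07,0,0,0],[-0.114,0.11,-0.11,0,0,0],[-0.114,0.15,-0.15,0,0,0],[-0.114,0.19,-0.19,0,0,0],[-0.114,0.23,-0.23,-1.7,0,0],[-0.114,0.27,-0.27,-1.7,0,0],[-0.114,0.31,-0.31,-1.7,0,0],[-0.114,0.35,-0.35,-1.7,0,0],[-0.114,0.393,-0.402,-1.7,0,0],[-0.114,0.393,-0.402,-1.7,0,0],[-0.114,0.393,-0.402,-1.7,0,0],[-0.114,0.393,-0.402,-1.7,0,0]]' -0.5
python3 - <<'E'
from h import *
P=M-H*265; P[2]=150; print(*[v.round(4) for v in rel(P,-1)], manip.observe()['t'])
E
```

```text
t: 1.85
ee_pos: [418.8, -27.7, 330.2]
tcp_rot: [0.413, 0.574, -0.413, 0.574]
force: [-0.3, 1.0, 0.5]
opening: 0.246
[ 0.1802  0.0011 -0.001 ] [-0.0977  0.004   0.0175] 1.85
```

Descend to z = 150, then look.

```bash
python3 -m jog '[[0.05,0,0,0,0,0],[0.1,0,0,0,0,0],[0.15,0,0,0,0,0],[0.18,0.001,-0.001,0,0,0],[0.18,0.001,-0.001,0,0,0],[0.18,0.001,-0.001,0,0,0]]'
python3 - <<'E'
from h import *
snap('side','s1')
a=cv2.imread('pics/s1.png')[110:310,140:360]; cv2.imwrite('pics/s1c.png',cv2.resize(cv2.convertScaleAbs(a,alpha=1.5),None,fx=3,fy=3))
E
```

```text
t: 2.6
ee_pos: [420.3, -26.4, 151.6]
tcp_rot: [0.413, 0.574, -0.412, 0.575]
force: [1.0, -0.5, 0.2]
opening: 0.247
```

View pics/s1c.png

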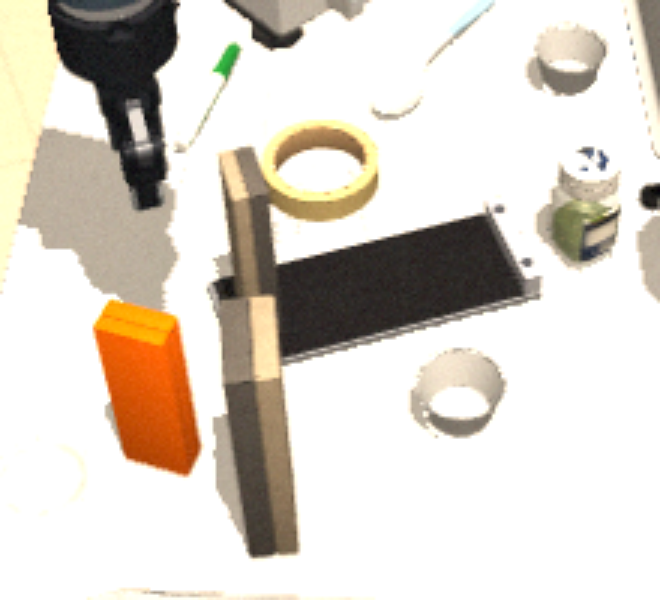

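The fingertips are at crop (150,205), clear behind the stone, whose top is at (245,155). Next I push slowly forward.

```bash
python3 -m jog '[[0,0.015,0,0,0,0],[0,0.03,0,0,0,0],[0,0.035,0,0,0,0],[0,0.04,0,0,0,0],[0,0.044,0,0,0,0],[0,0.048,0,0,0,0],[0,0.052,0,0,0,0],[0,0.056,0,0,0,0],[0,0.06,0,0,0,0],[0,0.064,0,0,0,0],[0,0.068,0,0,0,0],[0,0.072,0,0,0,0],[0,0.076,0,0,0,0],[0,0.076,0,0,0,0],[0,0.076,0,0,0,0],[0,0.076,0,0,0,0],[0,0.076,0,0,0,0],[0,0.076,0,0,0,0],[0,0.076,0,0,0,0]]'
python3 - <<'E'
from h import *
snap('side','s2'); snap('top','t2')
a=cv2.imread('pics/s2.png')[110:310,140:360]; b=cv2.imread('pics/t2.png')[130:330,180:340]
g=lambda a:cv2.resize(cv2.convertScaleAbs(a,alpha=1.6),None,fx=2,fy=2)
cv2.imwrite('pics/s2c.png',cv2.hconcat([g(a),g(b)]))
E
```

```text
t: 5.03
ee_pos: [491.7, -1.0, 150.3]
tcp_rot: [0.412, 0.575, -0.412, 0.575]
force: [0.5, 0.6, 0.2]
opening: 0.251
```

View pics/s2c.png

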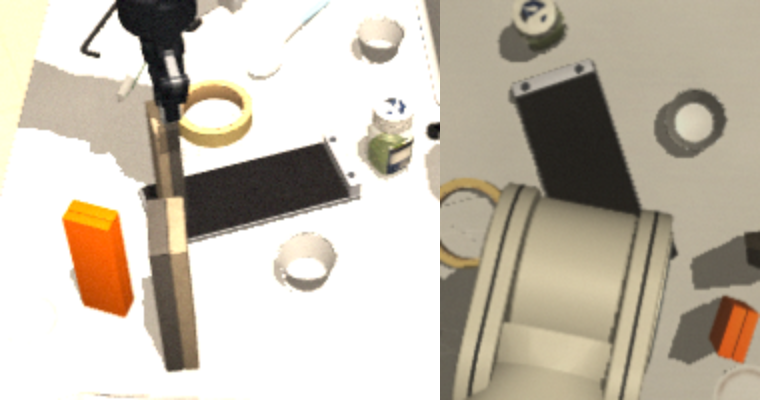

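Run:
```python
from h import *
f=load('s2'); s=manip.observe(); print(s['ee_pos'])
print('tip',(w2px(f,[s['ee_pos']-[0,0,8]])).round(1))
for d in(-210,-184): print(d,[w2px(f,[M+H*d+N*l+[0,0,z]])[0].round().tolist() for l in(-25,25) for z in(12,162)])
a=cv2.imread('pics/s2.png')[130:260,195:265]; b=cv2.imread('pics/side0.png')[130:260,195:265]
g=lambda a:cv2.resize(cv2.convertScaleAbs(a,alpha=1.4),None,fx=4.5,fy=4.5)
cv2.imwrite('pics/s2d.png',cv2.hconcat([g(a),g(b)]))
```

```text
[491.71948846  -0.95473323 150.3099852 ]
tip [[223.7 173.6]]
-210 [[222.0, 224.0], [216.0, 178.0], [216.0, 208.0], [210.0, 162.0]]
-184 [[233.0, 221.0], [228.0, 175.0], [227.0, 206.0], [222.0, 159.0]]
```

View pics/s2d.png

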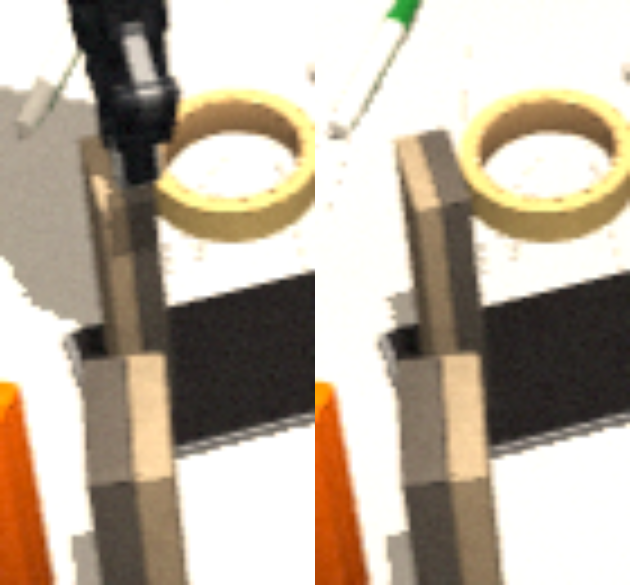

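Run:
```python
from h import *
for t,P in(('s1',[420.3,-26.4,151.6]),('s2',[491.7,-1,150.3])):
  f=load(t)
  for l in(-20,0,17):
    for dz in(-8,0,10,20): print(t,l,dz,w2px(f,[np.array(P)+N*l+[0,0,dz]])[0].round(1).tolist())
a=cv2.imread('pics/s1.png')[130:200,165:235]; b=cv2.imread('pics/s2.png')[130:200,190:260]
g=lambda a:cv2.resize(cv2.convertScaleAbs(a,alpha=2.5,beta=20),None,fx=5.6,fy=5.6,interpolation=cv2.INTER_NEAREST)
cv2.imwrite('pics/s3.png',cv2.hconcat([g(a),g(b)]))
```

```text
s1 -20 -8 [190.3, 188.4]
s1 -20 0 [189.8, 185.7]
s1 -20 10 [189.2, 182.3]
s1 -20 20 [188.6, 178.9]
s1 0 -8 [188.4, 181.6]
s1 0 0 [187.9, 179.0]
s1 0 10 [187.3, 175.6]
s1 0 20 [186.6, 172.1]
s1 17 -8 [186.8, 176.1]
s1 17 0 [186.3, 173.4]
s1 17 10 [185.6, 170.0]
s1 17 20 [185.0, 166.6]
s2 -20 -8 [226.0, 180.1]
s2 -20 0 [225.7, 177.4]
s2 -20 10 [225.4, 174.0]
s2 -20 20 [225.0, 170.6]
s2 0 -8 [223.7, 173.6]
s2 0 0 [223.4, 170.9]
s2 0 10 [223.0, 167.5]
s2 0 20 [222.6, 164.1]
s2 17 -8 [221.7, 168.2]
s2 17 0 [221.4, 165.5]
s2 17 10 [221.1, 162.1]
s2 17 20 [220.7, 158.6]
```

View pics/s3.png

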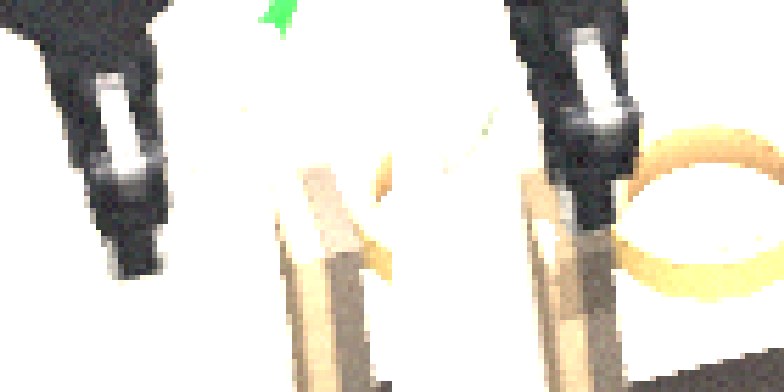

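The stone hasn't moved. The tips, at px (225,171), passed just over its top, so they sit about 20 mm higher than the nominal figure. I'll retract, go 27 mm lower and push again.

```bash
python3 -m jog '[[0,-0.02,0,0,0,0],[0,-0.05,0,0,0,0],[0,-0.08,0,0,0,0],[0,-0.08,0,0,0,0],[0.027,-0.08,0,0,0,0],[0.027,-0.08,0,0,0,0],[0.027,-0.06,0,0,0,0],[0.027,-0.045,0,0,0,0],[0.027,-0.04,0,0,0,0],[0.027,-0.036,0,0,0,0],[0.027,-0.032,0,0,0,0],[0.027,-0.028,0,0,0,0],[0.027,-0.024,0,0,0,0],[0.027,-0.02,0,0,0,0],[0.027,-0.016,0,0,0,0],[0.027,-0.013,0,0,0,0],[0.027,-0.01,0,0,0,0],[0.027,-0.01,0,0,0,0],[0.027,-0.01,0,0,0,0]]'
python3 - <<'E'
from h import *
snap('side','s4'); print(manip.observe()['ee_pos'])
a=cv2.imread('pics/s4.png')[110:310,140:360]; b=cv2.imread('pics/s4.png')[130:210,190:270]
g=lambda a,s:cv2.resize(cv2.convertScaleAbs(a,alpha=1.6),None,fx=s,fy=s)
cv2.imwrite('pics/s4c.png',cv2.hconcat([g(a,2),g(b,5)[:,:360]]))
E
```

```text
t: 7.5
ee_pos: [482.1, -4.1, 123.2]
tcp_rot: [0.412, 0.575, -0.412, 0.575]
force: [-0.8, 0.4, -0.5]
opening: 0.247
[482.15154304  -4.1423545  123.28209234]
```

View pics/s4c.png

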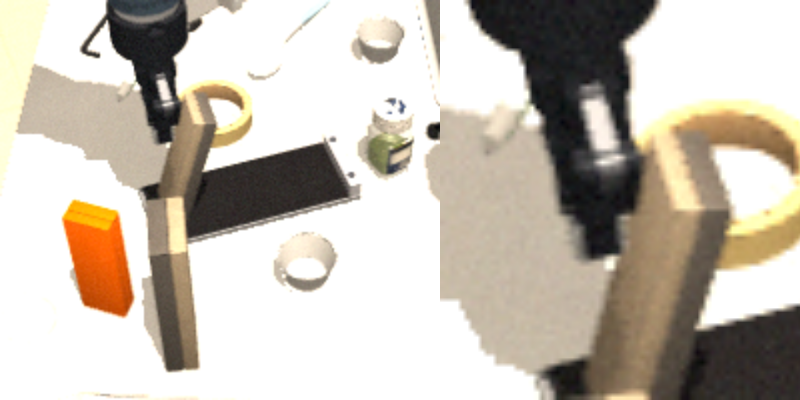

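The stone is now leaning towards the stop, with its top at about crop (200,100). I keep pushing.

```bash
python3 -m jog '[[0,0.004,0,0,0,0],[0,0.008,0,0,0,0],[0,0.012,0,0,0,0],[0,0.016,0,0,0,0],[0,0.02,0,0,0,0],[0,0.02,0,0,0,0],[0,0.02,0,0,0,0],[0,0.02,0,0,0,0],[0,0.02,0,0,0,0],[0,0.0,0,0,0,0],[0,-0.04,0,0,0,0],[0,-0.09,0,0,0,0],[-0.03,-0.13,0,0,0,0],[-0.03,-0.13,0,0,0,0],[-0.03,-0.13,0,0,0,0]]'
python3 - <<'E'
from h import *
snap('side','s5');snap('top','t5'); print(manip.observe()['ee_pos'])
a=cv2.imread('pics/s5.png')[120:280,190:340]; b=cv2.imread('pics/t5.png')[130:290,200:330]
g=lambda a,s:cv2.resize(cv2.convertScaleAbs(a,alpha=1.6),None,fx=s,fy=s,interpolation=cv2.INTER_CUBIC)
a=g(a,2);b=g(b,3.7);a=cv2.copyMakeBorder(a,0,b.shape[0]-a.shape[0],0,0,0); print(a.shape,b.shape)
cv2.imwrite('pics/s5c.png',cv2.hconcat([a,b]))
E
```

```text
t: 9.43
ee_pos: [359.6, -46.0, 153.4]
tcp_rot: [0.412, 0.574, -0.412, 0.575]
force: [0.7, -0.1, 0.2]
opening: 0.25
[359.57378995 -45.69675386 152.81565639]
(592, 300, 3) (592, 481, 3)
```

View pics/s5c.png

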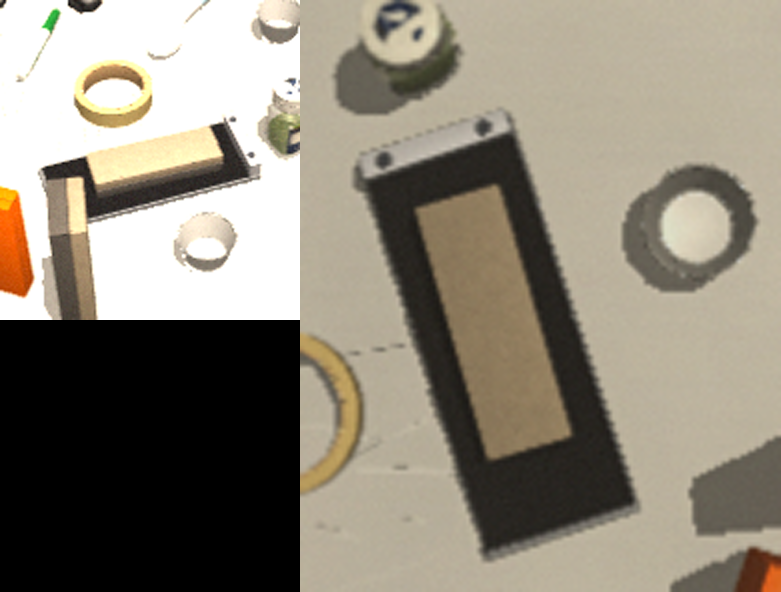

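Stone lies flat, light face up. Its crop corners are (415,209), (499,184), (572,437) and (488,461).

Run:
```python
from h import *
f=load('t5'); 
W=px2w(f,[200,130]+(np.array([(115,209),(199,184),(272,437),(188,461)])-1.5)/3.7,38)
b=px2w(f,[200,130]+(np.array([(73,183),(216,136)])-1.5)/3.7,28)
for p in list(W)+[W.mean(0)]+list(b): print(p.round(1),'d',round((p-M)@H,1),'l',round((p-M)@N,1))
d=W[0]+W[1]-W[2]-W[3]; print(np.degrees(np.arctan2(d[1],d[0])))
e=(W[2]+W[3])/2
P=M+H*((e-M)@H-45)+N*((e-M)@N)
for z in(150,60,40): P[2]=z; print(P.round(),*[v.round(4) for v in rel(P,-1)])
```

```text
[639.3  72.5  38. ] d -25.0 l 23.3
[654.5  25.1  38. ] d -25.8 l -26.6
[512.  -19.6  38. ] d -175.2 l -23.2
[497.4  27.5  38. ] d -173.9 l 26.1
[575.8  26.4  38. ] d -100.0 l -0.1
[654.9  98.2  28. ] d -2.0 l 42.6
[683.6  16.6  28. ] d -1.0 l -43.9
17.505719046298438
[462. -11. 150.] [ 0.0028  0.1084 -0.0004] [ 0.0241 -0.0253  0.0193]
[462. -11.  60.] [ 0.0928  0.1084 -0.0004] [ 0.0241 -0.0253  0.0193]
[462. -11.  40.] [ 0.1128  0.1084 -0.0004] [ 0.0241 -0.0253  0.0193]
```

```bash
python3 -m jog '[[0,0.05,0,0,0,0],[0,0.104,0,0,0,0],[0.05,0.104,0,0,0,0],[0.1,0.104,0,0,0,0],[0.115,0.104,0,0,0,0],[0.126,0.104,0,0,0,0],[0.126,0.104,0,0,0,0],[0.126,0.104,0,0,0,0]]'
python3 - <<'E'
from h import *
f=snap('side','s6');p=manip.observe()['ee_pos'];print(p)
for l in(-20,-10):
  for dz in(-8,0,10,20): print(l,dz,w2px(f,[p+N*l+[0,0,dz]])[0].round(1).tolist())
a=cv2.imread('pics/s6.png')[140:260,170:330]
cv2.imwrite('pics/s6c.png',cv2.resize(cv2.convertScaleAbs(a,alpha=2,beta=20),None,fx=5,fy=5,interpolation=cv2.INTER_CUBIC))
E
```

```text
t: 10.52
ee_pos: [458.2, -12.5, 27.8]
tcp_rot: [0.412, 0.574, -0.412, 0.575]
force: [0.7, 0.5, -0.2]
opening: 0.247
[458.24170061 -12.54330918  27.97066271]
-20 -8 [214.8, 221.6]
-20 0 [214.5, 219.3]
-20 10 [214.1, 216.4]
-20 20 [213.6, 213.5]
-10 -8 [213.8, 218.3]
-10 0 [213.4, 216.0]
-10 10 [213.0, 213.1]
-10 20 [212.6, 210.2]
```

View pics/s6c.png

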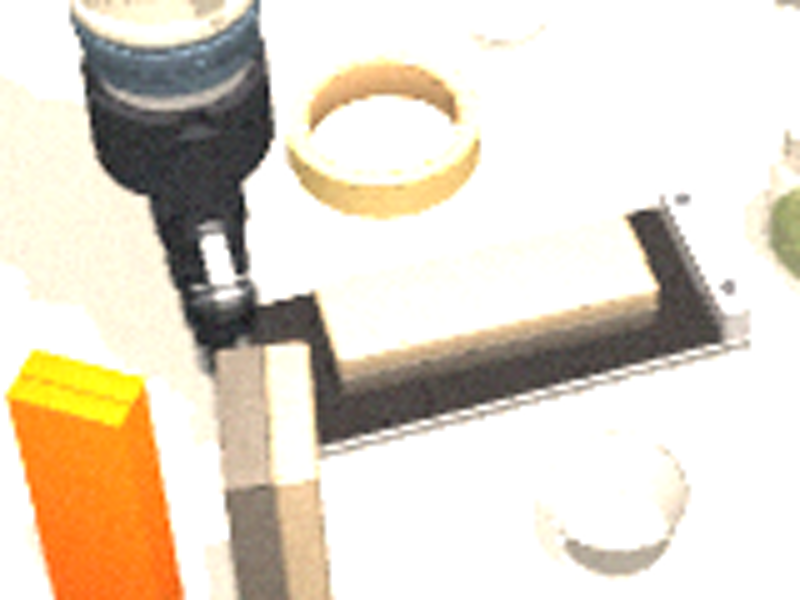

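The decoy hides the tips. I'll lower 5 mm, which still clears the bed by the nominal figures, then push a little and check the force and the picture.

```bash
python3 -m jog '[[0.005,0,0,0,0,0],[0.005,0.015,0,0,0,0],[0.005,0.03,0,0,0,0],[0.005,0.035,0,0,0,0],[0.005,0.04,0,0,0,0],[0.005,0.045,0,0,0,0],[0.005,0.048,0,0,0,0]]'
python3 - <<'E'
from h import *
f=snap('side','s7');print(manip.observe()['ee_pos'],manip.observe()['force'])
a=cv2.imread('pics/s7.png')[140:260,170:330]
cv2.imwrite('pics/s7c.png',cv2.resize(cv2.convertScaleAbs(a,alpha=2,beta=20),None,fx=5,fy=5,interpolation=cv2.INTER_CUBIC))
E
```

```text
t: 11.45
ee_pos: [502.6, 2.9, 22.1]
tcp_rot: [0.412, 0.575, -0.413, 0.574]
force: [-2.9, -1.2, 1.5]
opening: 0.247
[502.97504179   2.92976171  22.15396968] [-2.5091889  -0.85648459  0.65373156]
```

View pics/s7c.png

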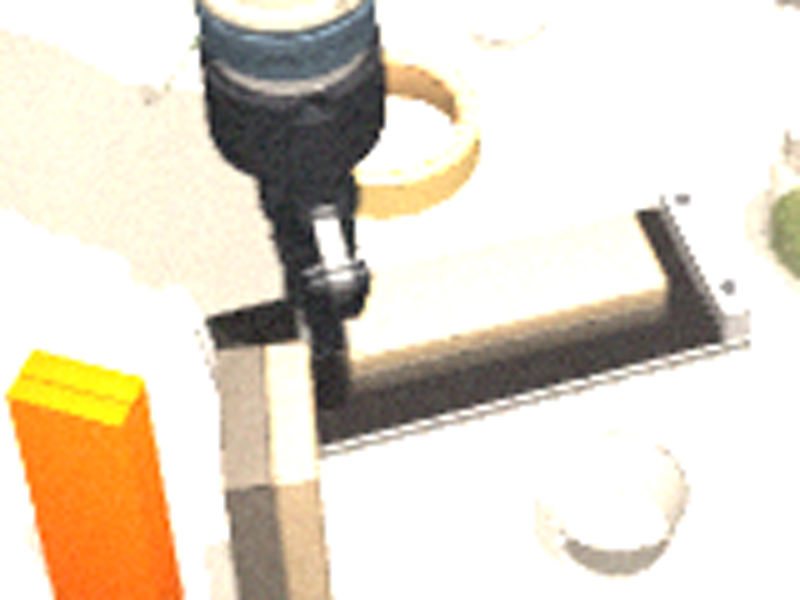

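The stone is sliding straight. The tips press low on its end at crop (335,390), at about 3 N. I continue gently until the force rises.

```bash
python3 -m jog '[[0,0.003,0,0,0,0],[0,0.006,0,0,0,0],[0,0.009,0,0,0,0],[0,0.011,0,0,0,0],[0,0.013,0,0,0,0],[0,0.014,0,0,0,0]]'; python3 -m jog '[[0,0.001,0,0,0,0],[0,0.002,0,0,0,0]]';python3 -m jog '[[0,0.001,0,0,0,0]]'
```

```text
t: 12.25
ee_pos: [516.4, 7.4, 22.3]
tcp_rot: [0.412, 0.575, -0.412, 0.575]
force: [-4.2, -1.2, 1.7]
opening: 0.25
t: 12.5
ee_pos: [518.2, 8.1, 22.3]
tcp_rot: [0.412, 0.575, -0.412, 0.575]
force: [-2.5, -0.9, -0.5]
opening: 0.249
t: 12.62
ee_pos: [519.2, 8.4, 22.3]
tcp_rot: [0.412, 0.575, -0.412, 0.575]
force: [-2.9, -1.6, 1.2]
opening: 0.248
```

```bash
for i in 1 2 3; do python3 -m jog '[[0,0.001,0,0,0,0],[0,0.001,0,0,0,0]]' | grep -E 'ee_pos|force'; done
```

```text
ee_pos: [520.3, 8.7, 22.3]
force: [-3.1, -0.9, -0.6]
ee_pos: [521.1, 9.0, 22.3]
force: [-2.2, -1.6, 0.6]
ee_pos: [522.1, 9.3, 22.3]
force: [-2.4, -1.7, 0.5]
```

```bash
for i in 1 2 3; do python3 -m jog '[[0,0.001,0,0,0,0],[0,0.001,0,0,0,0]]' | grep -E 'ee_pos|force'; done
python3 - <<'E'
from h import *
f=snap('side','s8')
a=cv2.imread('pics/s8.png')[170:220,240:330]
cv2.imwrite('pics/s8c.png',cv2.resize(cv2.convertScaleAbs(a,alpha=1.3),None,fx=8,fy=8,interpolation=cv2.INTER_CUBIC))
E
```

```text
ee_pos: [522.9, 9.6, 22.2]
force: [-3.2, -1.3, 0.6]
ee_pos: [523.1, 9.7, 22.2]
force: [-6.4, -3.3, 3.5]
ee_pos: [523.2, 9.8, 22.1]
force: [-9.4, -4.1, 4.8]
```

View pics/s8c.png

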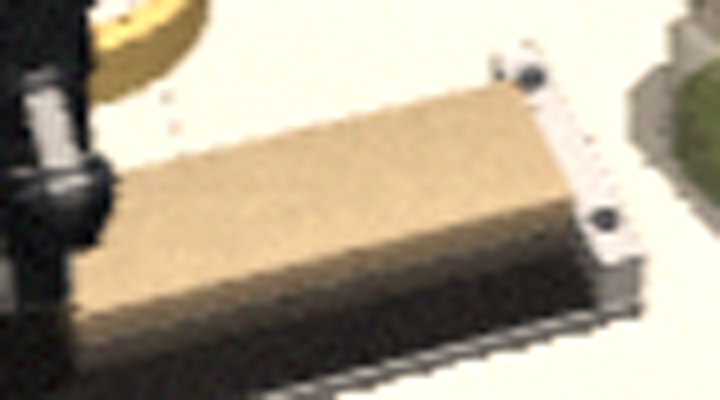

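The force rises to 10 N with no further motion, and the stone's end at crop (520–570, 85–195) is against the bar. I back off, raise and check from above.

```bash
python3 -m jog '[[0,0.001,0,0,0,0],[0,0.002,0,0,0,0],[0,0.002,0,0,0,0],[0,-0.005,0,0,0,0],[0,-0.03,0,0,0,0],[0,-0.06,0,0,0,0],[0,-0.1,0,0,0,0],[-0.06,-0.15,0,0,0,0],[-0.12,-0.16,0,0,0,0],[-0.15,-0.16,0,0,0,0],[-0.15,-0.16,0,0,0,0],[-0.15,-0.16,0,0,0,0]]'
python3 - <<'E'
from h import *
f=snap('top','t9')
b=cv2.imread('pics/t9.png')[130:290,200:330]
cv2.imwrite('pics/t9c.png',cv2.resize(cv2.convertScaleAbs(b,alpha=1.6),None,fx=3.7,fy=3.7,interpolation=cv2.INTER_CUBIC))
E
```

```text
t: 15.68
ee_pos: [373.6, -41.0, 172.1]
tcp_rot: [0.412, 0.574, -0.412, 0.575]
force: [-0.1, -0.2, 0.4]
opening: 0.248
```

The picture limit is reached, so I measure the stone numerically.

Run:
```python
from h import *
for t in('t5','t9'):
  f=load(t); im=cv2.imread(f'pics/{t}.png'); h=cv2.cvtColor(im,cv2.COLOR_BGR2HSV)
  pl=px2w(f,np.stack(np.meshgrid(np.arange(560),np.arange(420)),-1).reshape(-1,2),38)-M
  d=(pl@H).reshape(420,560); l=(pl@N).reshape(420,560); g=cv2.cvtColor(im,cv2.COLOR_BGR2GRAY).astype(int)
  m=((g>45)&(h[...,1]>70)&(d>-200)&(d<8)&(abs(l)<38)).astype(np.uint8)
  c=max(cv2.findContours(m,0,2)[0],key=cv2.contourArea)
  W=px2w(f,cv2.boxPoints(cv2.minAreaRect(c)),38); print(t,m.sum()); [print(round((p-M)@H,1),round((p-M)@N,1)) for p in list(W)+[W.mean(0)]]
d=cv2.absdiff(cv2.imread('pics/top0.png'),cv2.imread('pics/t9.png')).max(2)
for n,(x,y) in dict(tape=(194,242),cup=(306,191),jar=(228,138)).items(): print(n,(d[y-20:y+20,x-20:x+20]>40).sum())
```

```text
t5 1693
-24.0 23.3
-25.1 -26.7
-174.8 -23.5
-173.8 26.1
-99.4 -0.2
t9 1686
0.6 26.2
0.4 -24.0
-148.7 -23.8
-148.6 26.0
-74.1 1.1
tape 0
cup 0
jar 0
```

Home: centre at d = -74.1 mm (target -75), y = 1 mm, yaw about 0.1°, and the neighbours are unchanged.

```bash
python3 -c "
from station import manip
print(manip.hand_in())"
```

```text
the job is handed in; nothing more can be done
None
```

I tipped the stone over with the fingertips so it fell flat along the bed, light face up. I then pushed it home against the stop and handed the job in at about 16 s of the 45 s.

**Final check from the top camera:**
- **Stone:** its centre is 74 mm before the stop face (75 mm is fully home). It is 1 mm off the middle line and turned about 0.1°.
- **Contact with the stop:** the last push rose to about 11 N with almost no more movement.
- **Neighbours:** the image around the sauce cup, tape roll and jar showed no change from the start.
- **Gripper:** it was backed off, with about zero force.

**What did not go to plan:**
- **First tipping push:** it passed just over the stone's top without touching, because the tips looked about 20 mm higher than the nominal figure. I repeated it 27 mm lower and the stone tipped. Why the tips looked higher was not settled.
- **Last top picture:** I had used up the 12 viewed pictures, so I checked it by measurement only. It read the stone's end about 0.5 mm past the stop face, which is within the calibration error.

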